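Lay up two tea trays

TASK

Lay up the two tea trays from the things standing on the counter: the blue tray gets the blue-striped mug and the stainless milk jug, the red tray the red-striped mug and the lidded sugar bowl. Stand each upright in the middle of its pad, mugs on the white round pads and jug and bowl on the tan square ones, setting them down gently rather than dropping them. Leave the green-striped mug and the yellow tea caddy where they stand.

Things in the scene. Friction and masses are not known exactly. Their poses are not given: they have to be found in the camera images.
- tray_blue: Blue oblong tea tray standing firmly on the counter (it does not slide): 260 mm along x, 150 mm along y, floor 6 mm above the counter, rim 14 mm high and 5 mm thick. Origin: centre of its underside, z up. A white round pad 90 mm across lies flat on its floor with its centre 62 mm from the tray's centre on the +x side; a tan square pad, 84 mm a side, lies 62 mm from the centre on the -x side (both at y = 0).
- tray_red: Red oblong tea tray standing firmly on the counter (it does not slide): 260 mm along x, 150 mm along y, floor 6 mm above the counter, rim 14 mm high and 5 mm thick. Origin: centre of its underside, z up. A white round pad 90 mm across lies flat on its floor with its centre 62 mm from the tray's centre on the +x side; a tan square pad, 84 mm a side, lies 62 mm from the centre on the -x side (both at y = 0).
- mug_blue_mid (a point): Blue-and-white striped ceramic mug, open at the top, standing upright: round body 64 mm across, 80 mm tall, wall 4 mm, blue rim, 240 g; handle (blue) on its +y side reaches 57 mm from the axis, between 14 and 67 mm up. This point is on the axis half-way up, 40 mm above the underside; z up.
- mug_red_mid (a point): Red-and-white striped ceramic mug, open at the top, standing upright: round body 64 mm across, 80 mm tall, wall 4 mm, red rim, 240 g; handle (red) on its +y side reaches 57 mm from the axis, between 14 and 67 mm up. This point is on the axis half-way up, 40 mm above the underside; z up.
- milk_jug_mid (a point): Stainless steel milk jug, open at the top, standing upright: round body 56 mm across (52 mm at the rim), 78 mm tall, wall 3 mm, 200 g; handle on its +y side reaches 52 mm from the axis, between 16 and 66 mm up, small spout on its -y side at the rim. This point is on the axis half-way up, 39 mm above the underside; z up.
- sugar_bowl_mid (a point): Cream round sugar bowl with a brown knobbed lid that is fast on it: 62 mm across, straight sides up to 52 mm, lid edge flush with them at 52 to 56 mm, knob 18 mm across with its top at 70 mm, 280 g, no handles. This point is on the axis half-way up the straight side, 26 mm above the underside; z up.
- mug_green_mid (a point): Green-and-white striped ceramic mug, open at the top, standing upright: round body 64 mm across, 80 mm tall, wall 4 mm, green rim, 240 g; handle (green) on its +y side reaches 57 mm from the axis, between 14 and 67 mm up. This point is on the axis half-way up, 40 mm above the underside; z up. It is not wanted on a tray.
- tea_caddy_mid (a point): Square yellow tea caddy with a small dark square on its yellow lid, 60 mm by 60 mm, 88 mm tall, 220 g. This point is at its centre, 44 mm above the underside; z up. It is not wanted on a tray.

How it is judged:
At the end, for the whole second after the job is handed in: Blue mug and milk jug on the blue tray's round and square pad, red mug and sugar bowl on the red tray's round and square pad; each within 15 mm of the pad's centre along the tray's x and y, standing on the tray's floor (height within 5 mm), upright within 0.1 rad, released and at rest (x of mug_blue_mid in the frame of tray_blue between 0.047 and 0.077 m and y of mug_blue_mid in the frame of tray_blue between -0.015 and 0.015 m and z of mug_blue_mid in the frame of tray_blue between 0.041 and 0.051 m and angle between each of mug_blue_mid, milk_jug_mid, mug_red_mid, sugar_bowl_mid's own z axis and vertical below 0.1 rad and linear speed of each of mug_blue, milk_jug, mug_red, sugar_bowl below 0.01 m/s and contact force between the fingers and mug_blue below 0.05 N and x of milk_jug_mid in the frame of tray_blue between -0.077 and -0.047 m and y of milk_jug_mid in the frame of tray_blue between -0.015 and 0.015 m and z of milk_jug_mid in the frame of tray_blue between 0.04 and 0.05 m and contact force between the fingers and milk_jug below 0.05 N and x of mug_red_mid in the frame of tray_red between 0.047 and 0.077 m and y of mug_red_mid in the frame of tray_red between -0.015 and 0.015 m and z of mug_red_mid in the frame of tray_red between 0.041 and 0.051 m and contact force between the fingers and mug_red below 0.05 N and x of sugar_bowl_mid in the frame of tray_red between -0.077 and -0.047 m and y of sugar_bowl_mid in the frame of tray_red between -0.015 and 0.015 m and z of sugar_bowl_mid in the frame of tray_red between 0.027 and 0.037 m and contact force between the fingers and sugar_bowl below 0.05 N); the robot touches nothing.
It fails at once if the green-striped mug or the tea caddy is shifted by more than 20 mm (distance of any of mug_green_mid, tea_caddy_mid from where it was at the start of the episode above 0.02 m).
It fails at once if the blue-striped mug is dropped or thrown (free of the fingers and faster than 0.6 m/s) (contact force between the fingers and mug_blue below 0.01 N and linear speed of mug_blue above 0.6 m/s).
It fails at once if the red-striped mug is dropped or thrown (free of the fingers and faster than 0.6 m/s) (contact force between the fingers and mug_red below 0.01 N and linear speed of mug_red above 0.6 m/s).
It fails at once if the milk jug is dropped or thrown (free of the fingers and faster than 0.6 m/s) (contact force between the fingers and milk_jug below 0.01 N and linear speed of milk_jug above 0.6 m/s).
It fails at once if the sugar bowl is dropped or thrown (free of the fingers and faster than 0.6 m/s) (contact force between the fingers and sugar_bowl below 0.01 N and linear speed of sugar_bowl above 0.6 m/s).
It also fails if it takes over 102 s, if anything falls off the work surface, if the arm or the gripper's body presses on something with over 40 N, if the wrist force passes 120 N, or if a joint passes its speed limit or range.

ROBOT

A 7-joint arm with a two-finger parallel gripper is mounted at the origin on the work surface. World frame = base frame: x ahead of the robot, y to its left, z up, the work surface at z = 0. Lengths are in m, angles in rad, forces in N, time in s.
With the tool pointing down it reaches from about 0.425 to 0.95 m from the base axis. Payload 4.7 kg.
Tool frame: the origin (TCP) lies on the centre line of the jaws, within the pads' length; the fingertips stand 14 mm ahead of it and the grasp point (between the pads) lies 5 mm behind it; z points along the fingers, y is the direction in which the jaws open and shut (so a half turn about z gives the same grasp; the last joint's range is limited). The gripper opens to 85 mm and grips with 20 to 120 N. Pads are 22 mm wide; open, the fingers measure 114 mm over their backs; the gripper's body (76 mm by 85 mm) begins 54 mm behind the grasp point. The pads swing forward as they close: fully open they stand 13 mm farther back than shut.
Start: joints at [1.129, 0.469, -0.049, 1.532, 0.024, 1.141, -0.082], TCP at [0.271, -0.618, 0.217] pointing down, gripper open.
Joint ranges: [-2.59, 2.59], [-0.33, 1.99], [-1.39, 1.29], [0.1, 2.45], [-1.04, 4.18], [0.21, 1.99], [-2.66, 2.66]. Speed limits (rad/s): [2.57, 2.57, 3.14, 3.14, 3.14, 3.14, 3.14].

INTERFACE

Orientations are given as a unit quaternion [x, y, z, w].
In Python, from rig import robot, viewer gives the robot as it stands. The module is installed in compiled form; this text tells all that it offers.
- The arm moves only by the tool jog_arm, never from a script. Its argument "commands" is one flat list of numbers, 5 for each row, row after row: the closure in counts, from 0 (fully open) to 255 (shut), then the shift along the tool's x, y, z in m, then the turn about the tool's z in degrees. A call has 1 to 12 rows; each row shifts and turns the commanded pose from where the row before left it, along the tool's axes as they then stand; what a row does not reach is not made up. A row lasts 1/8 s, in which the tool goes at most 62.5 mm and 10.7 degrees, less where a joint would pass 70% of its speed; a pose out of reach is approached as far as the arm can. A call with a gripper value outside its range is refused whole. The fingers move at their own pace and stop on an object; "force" is the grip in N (left out, the last holds). Time passes only in rows, so rows that do not move let the fingers close. It gives the time, the measured TCP pose, the force and the opening at its end, in the units of the state.
- robot.get_obs(): the state, without advancing time (a new reading comes with each control period).
- viewer.get_image(name): name is "scene" or "top" or "wrist"; returns the picture (420x560x3 uint8, red, green, blue); there is no depth.
- viewer.camera_info(name): a dict with "K" (3x3 intrinsics, pixels), "R" (3x3) and "t" (3): a world point X has camera coordinates R X + t. Camera axes: x right, y down, z forward; pixel columns grow to the right and rows downward; lengths in m; the calibration is good to about 2 mm. The wrist camera is an equidistant fisheye: a pixel r from the principal point sees the ray r / f radians off the axis. A picture is of the moment at which its call begins: read the wrist's pose just before it. camera_info takes no time and is no camera call; for the wrist camera it gives the pose at the moment of the call.
- robot.hand_in(): hands the job in, once; it reports no verdict.
The state is a dict: "clock": time; "qpos": joint angles; "joint_vel": joint speeds; "effort": joint torques, N m; "ee_pos": TCP position; "orientation": TCP orientation; "force": force on the tool from outside, world axes, zero at the start; "moment": the same for the moment, N m; "width": opening from 0.0 (shut) to 1.0 (fully open).
Only numpy, scipy, OpenCV 4.12 (cv2) and the standard library are available. Lean on these libraries where they do the work, as an engineer would, in place of code of your own. Each camera call takes 0.05 s, during which the arm holds its last target. There are 200 camera calls.

## Working session

There is one attempt and no reset: what is moved stays moved. The work goes in short steps, Python scripts to look and compute and a tool call to move; the robot and the scene stay as the last step left them, time stands still between calls to the robot, and variables do not carry over. Pictures are saved under pics/ and viewed, about 12 in all and at most 16, crops included, and the job is handed in when it is done.

Besides the shell and the picture viewer there is one more tool, called after "Emit:" in YAML: its name, and indented under it one key for each argument. jog_arm: Moves the arm, as the interface text tells. Its arguments: {"type":"object","properties":{"commands":{"type":"array","items":{"type":"number"}},"force":{"type":"number"}},"required":["commands"]}

```bash
mkdir -p pics; python3 - <<'E'
from rig import robot, viewer
import cv2
for n in("scene","top"):
    cv2.imwrite(f"pics/{n}0.png",viewer.get_image(n)[:,:,::-1])
    c=viewer.camera_info(n);print(n,c)
    print(-c["R"].T@c["t"])
print(robot.get_obs())
print(viewer.camera_info("wrist"))
E
```

```text
scene {'K': array([[469.17513378,   0.        , 275.6716093 ],
       [  0.        , 469.17513378, 208.88433902],
       [  0.        ,   0.        ,   1.        ]]), 'R': array([[ 0.6827058 ,  0.73044353, -0.01910607],
       [ 0.36623651, -0.36469359, -0.85607792],
       [-0.63228444,  0.57745202, -0.51649352]]), 't': array([-0.3596082 , -0.14589667,  1.35407849])}
[ 1.15510204 -0.57244946  0.56760315]
top {'K': array([[491.06464207,   0.        , 275.81026757],
       [  0.        , 491.06464207, 204.96409633],
       [  0.        ,   0.        ,   1.        ]]), 'R': array([[ 0.00455717, -0.99994784,  0.00914088],
       [-0.99690341, -0.00526053, -0.07845962],
       [ 0.07850362, -0.00875502, -0.99687538]]), 't': array([-0.00608106,  0.55540542,  1.23599409])}
[0.45668326 0.00766214 1.27576457]
{'clock': 0.1, 'qpos': array([ 1.12912842,  0.46936623, -0.0485734 ,  1.53355296,  0.02408288,
        1.14101502, -0.08229614]), 'joint_vel': array([ 1.17357029e-03, -3.55676867e-03, -1.10544404e-03, -4.34824195e-03,
       -3.13108778e-05,  8.56139026e-04,  1.36332258e-03]), 'effort': array([ 1.40916512e-03, -5.11511457e+01, -4.67424339e-02, -2.38389552e+01,
        1.07373725e-02,  4.39961688e-03, -5.76888254e-06]), 'ee_pos': array([ 0.27055965, -0.61780833,  0.21557175]), 'orientation': array([ 9.78777324e-01,  2.04924811e-01, -2.06992475e-04, -8.53672043e-04]), 'force': array([ 0.17600675, -0.21614812,  0.01704107]), 'moment': array([-0.03479904,  0.04169326,  0.00493973]), 'width': 0.997940980195153}
{'K': array([[325.1922621 ,   0.        , 282.69154311],
       [  0.        , 325.1922621 , 213.18772839],
       [  0.        ,   0.        ,   1.        ]]), 'R': array([[ 0.40060031, -0.91625161, -0.00153956],
       [-0.87695296, -0.38390404,  0.28908682],
       [-0.26546731, -0.11445814, -0.95730165]]), 't': array([-0.67384142, -0.0351156 ,  0.37988421])}
```

View pics/top0.png

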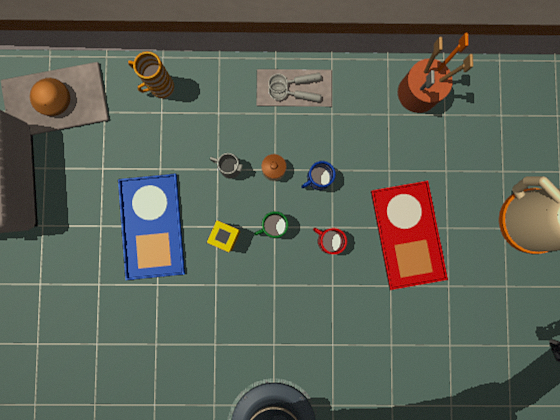

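View pics/scene0.png

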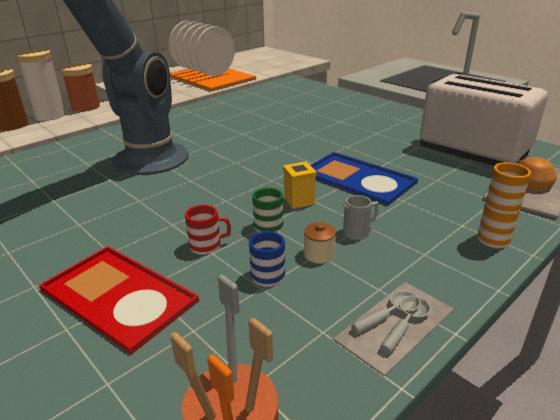

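Top view: the trays are at about (152,227) blue and (409,235) red. The jug is at (229,164), bowl (274,167), blue mug (321,176), green mug (275,225), red mug (332,241) and caddy (223,237). I'll measure with colour blobs for the pads and a rim-edge fit for the objects, then overlay the result.

```bash
cat > h.py <<'E'
import numpy as np, cv2
from rig import robot, viewer
def proj(n,P):
    c=viewer.camera_info(n); p=(np.atleast_2d(P)@c["R"].T+c["t"])@c["K"].T
    return p[:,:2]/p[:,2:]
def ray(n,uv,z):
    c=viewer.camera_info(n); C=-c["R"].T@c["t"]
    d=c["R"].T@np.linalg.solve(c["K"],[uv[0],uv[1],1]); return C+d*(z-C[2])/d[2]
def circ(x,y,z,r,n=72):
    a=np.linspace(0,2*np.pi,n,endpoint=False); return np.c_[x+r*np.cos(a),y+r*np.sin(a),0*a+z]
def tool():
    s=robot.get_obs(); q=s["orientation"]
    from scipy.spatial.transform import Rotation as R
    return s,R.from_quat(q).as_matrix()
def go(target,yaw=None):
    "shift in tool axes to world target; yaw = wanted world angle (deg) of jaw axis (mod 180), turn in deg"
    s,M=tool(); d=M.T@(np.array(target)-s["ee_pos"]); j=np.degrees(np.arctan2(M[1,1],M[0,1]))
    t=None if yaw is None else -((yaw-j+90)%180-90)
    print("ee",s["ee_pos"].round(4),"jaw",round(j,1),"d_tool mm",(d*1e3).round(1),"turn",t,"clock",s["clock"],"w",round(s["width"],3),"q7",s["qpos"][6].round(2))
    return d,t
E
cat > m.py <<'E'
from h import *
from scipy.optimize import minimize
I={n:cv2.imread(f"pics/{n}0.png") for n in("top","scene")}
hsv=cv2.cvtColor(I["top"],cv2.COLOR_BGR2HSV)
def blob(seed,tol=14,z=.0065):
    m=np.zeros((422,562),np.uint8); cv2.floodFill(I["top"].copy(),m,seed,0,(tol,)*3,(tol,)*3,4|cv2.FLOODFILL_MASK_ONLY|cv2.FLOODFILL_FIXED_RANGE|(255<<8))
    M=cv2.moments(m[1:-1,1:-1],True); return ray("top",(M["m10"]/M["m00"],M["m01"]/M["m00"]),z),M["m00"]
for k,w,t in(("blue",(150,203),(154,250)),("red",(404,212),(413,258))):
    (a,A),(b,B)=blob(w,30),blob(t,40); d=a-b
    print(k,"pads",a.round(4),b.round(4),"centre",((a+b)/2).round(4),"sep",np.linalg.norm(d).round(4),"yaw",np.degrees(np.arctan2(d[1],d[0])).round(1),A,B)
dt={n:cv2.distanceTransform(255-cv2.Canny(I[n],60,150),cv2.DIST_L2,3) for n in I}
spec=dict(mug_blue=((322,175),.08,.032),mug_red=((333,241),.08,.032),mug_green=((275,225),.08,.032),jug=((230,163),.078,.026),bowl=((274,167),.056,.031))
out={n:cv2.resize(I[n],None,fx=3,fy=3,interpolation=cv2.INTER_CUBIC) for n in I}
for k,(uv,h,r) in spec.items():
    def cost(p,cams=("top","scene")):
        s=0
        for n in cams:
            q=proj(n,circ(p[0],p[1],h,r)).round().astype(int); s+=np.minimum(dt[n][q[:,1],q[:,0]],5).mean()
        return s
    p0=ray("top",uv,h)[:2]; g=np.linspace(-.014,.014,29)
    def best(c): return min(((cost((p0[0]+a,p0[1]+b),c),p0[0]+a,p0[1]+b) for a in g for b in g))
    print(k,*[np.round(best(c),4) for c in(("top",),("scene",),("top","scene"))])
    b=best(("top","scene"))
    for n in out:
        for z in(h,0): cv2.polylines(out[n],[(proj(n,circ(b[1],b[2],z,r))*3+1).astype(int)],True,(255,0,255),1)
cv2.imwrite("pics/ov_top.png",out["top"][420:780,540:1080]); cv2.imwrite("pics/ov_scene.png",out["scene"][440:880,520:1200])
E
python3 m.py
```

```text
blue pads [0.562  0.3246 0.0065] [0.4387 0.312  0.0065] centre [0.5003 0.3183 0.0065] sep 0.124 yaw 5.8 916.0 1051.0
red pads [ 0.5432 -0.3356  0.0065] [ 0.4209 -0.3577  0.0065] centre [ 0.4821 -0.3467  0.0065] sep 0.1243 yaw 10.2 904.0 1072.0Traceback (most recent call last):
  File "m.py", line 22, in <module>
    print(k,*[np.round(best(c),4) for c in(("top",),("scene",),("top","scene"))])
                       ~~~~^^^
  File "m.py", line 21, in best
    def best(c): return min(((cost((p0[0]+a,p0[1]+b),c),p0[0]+a,p0[1]+b) for a in g for b in g))
                        ~~~^^^^^^^^^^^^^^^^^^^^^^^^^^^^^^^^^^^^^^^^^^^^^^^^^^^^^^^^^^^^^^^^^^^^^
  File "m.py", line 21, in <genexpr>
    def best(c): return min(((cost((p0[0]+a,p0[1]+b),c),p0[0]+a,p0[1]+b) for a in g for b in g))
                              ~~~~^^^^^^^^^^^^^^^^^^^^^
  File "m.py", line 18, in cost
    q=proj(n,circ(p[0],p[1],h,r)).round().astype(int); s+=np.minimum(dt[n][q[:,1],q[:,0]],5).mean()
      ~~~~^^^^^^^^^^^^^^^^^^^^^^^
  File "h.py", line 4, in proj
    c=viewer.camera_info(n); p=(np.atleast_2d(P)@c["R"].T+c["t"])@c["K"].T
ValueError: time passes only in moves, steps and waits
```

Pad separations come out at 124 mm, as specified. There's a limit on how many camera_info calls a script can make, so I'll cache them.

```bash
sed -i 's/viewer.camera_info(n)/cam(n)/; 2a import functools\ncam=functools.cache(viewer.camera_info)' h.py; python3 m.py
```

```text
blue pads [0.562  0.3246 0.0065] [0.4387 0.312  0.0065] centre [0.5003 0.3183 0.0065] sep 0.124 yaw 5.8 916.0 1051.0
red pads [ 0.5432 -0.3356  0.0065] [ 0.4209 -0.3577  0.0065] centre [ 0.4821 -0.3467  0.0065] sep 0.1243 yaw 10.2 904.0 1072.0
mug_blue [ 0.4152  0.6293 -0.115 ] [ 0.3033  0.6283 -0.115 ] [ 0.8586  0.6293 -0.115 ]
mug_red [ 0.2122  0.4637 -0.1433] [ 0.2843  0.4617 -0.1423] [ 0.5438  0.4637 -0.1433]
mug_green [ 6.867e-01  5.039e-01 -1.000e-04] [0.3621 0.5019 0.0009] [ 1.1797e+00  5.0290e-01 -1.0000e-04]
jug [0.4475 0.651  0.1204] [0.4019 0.649  0.1214] [0.971  0.65   0.1204]
bowl [0.1194 0.6512 0.0039] [0.1194 0.6492 0.0049] [0.451  0.6502 0.0039]
```

View pics/ov_top.png

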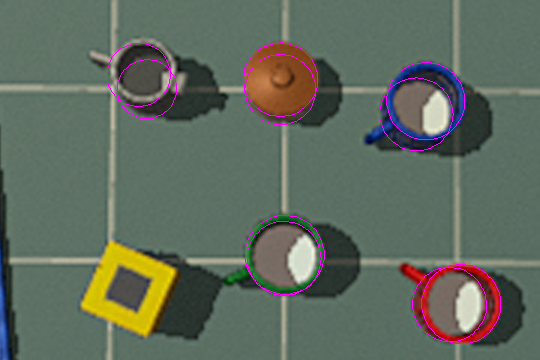

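View pics/ov_scene.png

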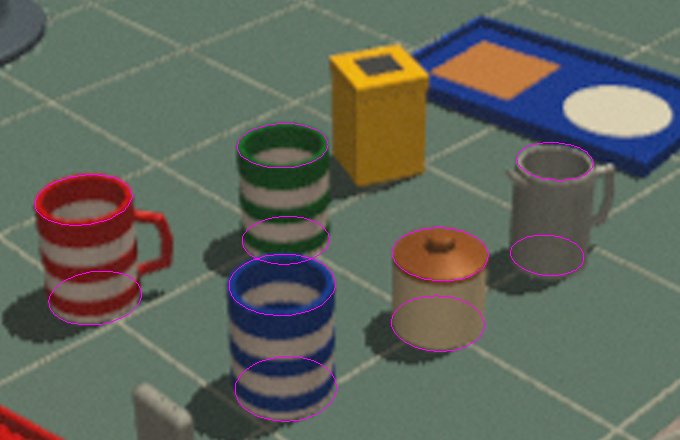

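Measurements are consistent: the two cameras agree within 2 mm, and the overlays sit on the rims. From the top crop the handle directions are about 56° (red), 122° (blue) and 70° (jug), so the jaw axes should be -34°, 32° and -20°. I'll start with the red mug.

```bash
python3 -c "
from h import *
go((.463,-.143,.20),-34)"
```

```text
ee [ 0.2706 -0.6178  0.2156] jaw -66.3 d_tool mm [ 366.7 -357.7   16.2] turn -32.34979836449429 clock 0.1 w 0.998 q7 -0.08
```

Emit:
jog_arm:
  commands: [0,0.0367,-0.0358,0.0016,0,0,0.0407,-0.0397,0.0018,0,0,0.0407,-0.0397,0.0018,0,0,0.0407,-0.0397,0.0018,0,0,0.0407,-0.0397,0.0018,0,0,0.0407,-0.0397,0.0018,0,0,0.0407,-0.0397,0.0018,0,0,0.0407,-0.0397,0.0018,0,0,0.0407,-0.0397,0.0018,0,0,0,0,0,-10.7,0,0,0,0,-10.7,0,0,0,0,-10.7]
  force: 50

```text
clock: 1.6
ee_pos: [0.4606, -0.149, 0.2002]
orientation: [0.882, 0.471, -0.0, -0.0]
force: [-0.2, -0.6, -0.1]
width: 1.004
```

```bash
python3 -c "
from h import *
go((.463,-.143,.16),-34)
cv2.imwrite('pics/w1.png',viewer.get_image('wrist')[:,:,::-1])"
```

```text
ee [ 0.4606 -0.149   0.2002] jaw -33.9 d_tool mm [ 6.3 -1.3 40.2] turn 0.13552382135513596 clock 1.6 w 1.004 q7 -0.46
```

View pics/w1.png

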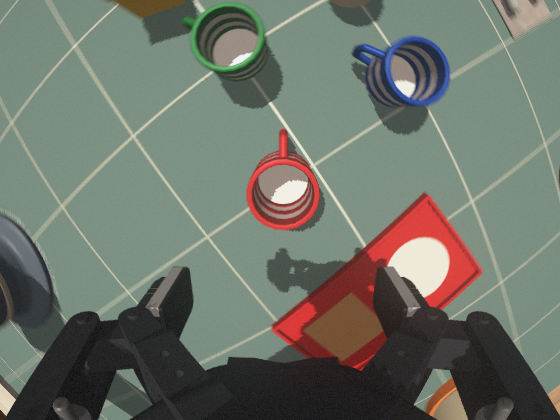

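The wrist view shows the red handle pointing straight along tool x (283,143), and the mug axis at column 284 is midway between the pads (183 and 385). Descending and closing.

Emit:
jog_arm:
  commands: [0,0.0063,-0.0013,0.02,0,0,0,0,0.04,0,0,0,0,0.04,0,0,0,0,0.03,0,0,0,0,0.03,0,0,0,0,0,0,255,0,0,0,0,255,0,0,0,0,255,0,0,0,0,255,0,0,0,0,255,0,0,0,0,255,0,0,0,0]

```text
clock: 3.15
ee_pos: [0.4646, -0.1435, 0.042]
orientation: [0.884, 0.467, 0.001, 0.001]
force: [-0.5, -0.5, 6.0]
width: 0.721
```

```bash
python3 -c "
from h import *
go((.5432,-.3356,.18))"
```

```text
ee [ 0.4646 -0.1435  0.042 ] jaw -34.3 d_tool mm [-114.3  173.5 -137.6] turn None clock 3.15 w 0.721 q7 -0.61
```

Emit:
jog_arm:
  commands: [255,0,0,-0.02,0,255,0,0,-0.03,0,255,0,0,-0.03,0,255,-0.0163,0.0248,-0.02,0,255,-0.0163,0.0248,0,0,255,-0.0163,0.0248,0,0,255,-0.0163,0.0248,0,0,255,-0.0163,0.0248,0,0,255,-0.0163,0.0248,0,0,255,-0.0163,0.0248,0,0,255,0,0,0,0,255,0,0,0,0]

```text
clock: 4.65
ee_pos: [0.542, -0.3344, 0.14]
orientation: [0.884, 0.468, -0.0, -0.001]
force: [0.7, 0.2, -2.7]
width: 0.717
```

```bash
python3 -c "
from h import *
go((.5432,-.3356,.048)); print(robot.get_obs()['force'])
cv2.imwrite('pics/w2.png',viewer.get_image('wrist')[:,:,::-1])"
```

```text
ee [ 0.542  -0.3344  0.14  ] jaw -34.2 d_tool mm [-0.4  1.8 92. ] turn None clock 4.65 w 0.717 q7 -0.26
[ 0.73346396  0.18039337 -2.74425142]
```

View pics/w2.png

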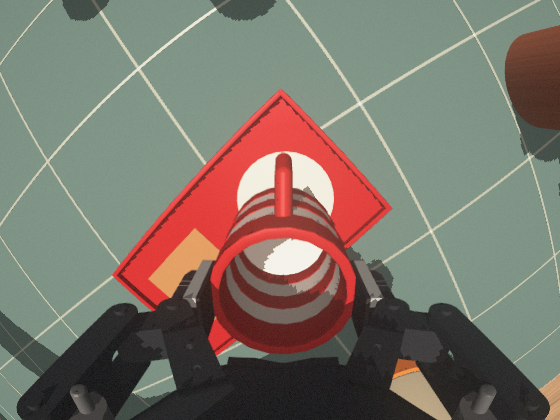

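The mug is held upright over the white round pad (285,190). I'll lower it gently, release and rise.

Emit:
jog_arm:
  commands: [255,-0.0004,0.0018,0.03,0,255,0,0,0.03,0,255,0,0,0.02,0,255,0,0,0.006,0,255,0,0,0.004,0,255,0,0,0.002,0,255,0,0,0,0,200,0,0,0,0,100,0,0,0,0,0,0,0,0,0,0,0,0,0,0,0,0,0,0,0]

```text
clock: 6.2
ee_pos: [0.5443, -0.3368, 0.0489]
orientation: [0.884, 0.468, 0.0, 0.0]
force: [-0.7, 0.4, 0.8]
width: 0.999
```

Emit:
jog_arm:
  commands: [0,0,0,0,0,0,0,0,-0.01,0,0,0,0,-0.03,0,0,0,0,-0.05,0,0,0,0,-0.06,0,0,0,0,0,0]

```text
clock: 6.95
ee_pos: [0.5474, -0.338, 0.2055]
orientation: [0.884, 0.468, 0.003, 0.005]
force: [-0.9, 0.1, -0.5]
width: 1.0
```

```bash
python3 -c "
from h import *
go((.650,.004,.20),0)"
```

```text
ee [ 0.5474 -0.338   0.2055] jaw -34.3 d_tool mm [ 340.5 -107.7    4.5] turn -34.252725111637574 clock 6.95 w 1.0 q7 -0.24
```

Emit:
jog_arm:
  commands: [0,0.0487,-0.0154,0.0007,0,0,0.0487,-0.0154,0.0007,0,0,0.0487,-0.0154,0.0007,0,0,0.0487,-0.0154,0.0007,0,0,0.0487,-0.0154,0.0007,0,0,0.0487,-0.0154,0.0007,0,0,0.0487,-0.0154,0.0007,0,0,0,0,0,-8.6,0,0,0,0,-8.6,0,0,0,0,-8.6,0,0,0,0,-8.5,0,0,0,0,0]

```text
clock: 8.45
ee_pos: [0.6463, 0.0056, 0.1931]
orientation: [0.707, 0.707, -0.0, -0.0]
force: [1.4, -0.0, -0.0]
width: 0.999
```

```bash
python3 -c "
from h import *
go((.650,.004,.036),0)
for n in('wrist','top'):cv2.imwrite(f'pics/{n}3.png',viewer.get_image(n)[:,:,::-1])
a=cv2.imread('pics/wrist3.png');b=cv2.imread('pics/top3.png')[140:300,340:460]
cv2.imwrite('pics/c3.png',np.hstack([cv2.resize(a,(400,300)),cv2.resize(b,(225,300))]))"
```

```text
ee [0.6463 0.0056 0.1931] jaw -0.1 d_tool mm [ -1.7   3.9 157.1] turn -0.05184064538710231 clock 8.45 w 0.999 q7 -0.3
```

View pics/c3.png

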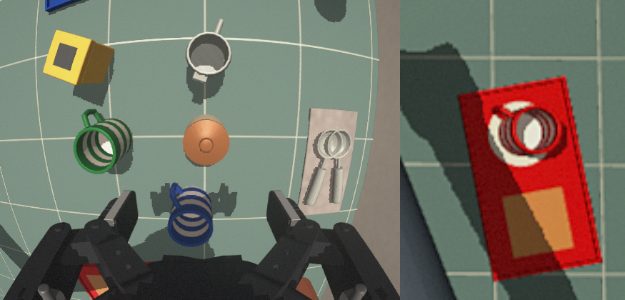

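The bowl is centred between the jaws (206,140), the fingers are clear of the blue mug, and the red mug stands on its pad. Grasping the bowl.

Emit:
jog_arm:
  commands: [0,-0.0017,0.0039,0.02,0,0,0,0,0.04,0,0,0,0,0.04,0,0,0,0,0.03,0,0,0,0,0.027,0,0,0,0,0,0,255,0,0,0,0,255,0,0,0,0,255,0,0,0,0,255,0,0,0,0,255,0,0,0,0,255,0,0,0,0]

```text
clock: 10.05
ee_pos: [0.6515, 0.0042, 0.0385]
orientation: [0.707, 0.707, 0.001, 0.001]
force: [-1.8, -0.3, 6.2]
width: 0.527
```

Emit:
jog_arm:
  commands: [255,0,0,-0.02,0,255,0,0,-0.04,0,255,0,0,-0.05,0,255,0,0,-0.04,0,255,0,0,0,0]

```text
clock: 10.68
ee_pos: [0.6528, 0.0047, 0.1913]
orientation: [0.707, 0.707, 0.003, 0.003]
force: [0.9, 0.2, -3.9]
width: 0.523
```

```bash
python3 -c "
from h import *
go((.4209,-.3577,.19),10)"
```

```text
ee [0.6528 0.0047 0.1913] jaw 0.0 d_tool mm [-362.2 -232.2   -0.7] turn -9.95001361603751 clock 10.675 w 0.523 q7 -0.3
```

The width reads 0.52 where about 0.7 was expected for a 62 mm bowl. I'll look before carrying on.

```bash
python3 -c "
from h import *
for n in('wrist','scene'):cv2.imwrite(f'pics/{n}4.png',viewer.get_image(n)[:,:,::-1])
a=cv2.imread('pics/wrist4.png');b=cv2.imread('pics/scene4.png')
cv2.imwrite('pics/c4.png',np.hstack([cv2.resize(x,(400,300)) for x in (a,b)]))"
```

```text
(no output)
```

View pics/c4.png

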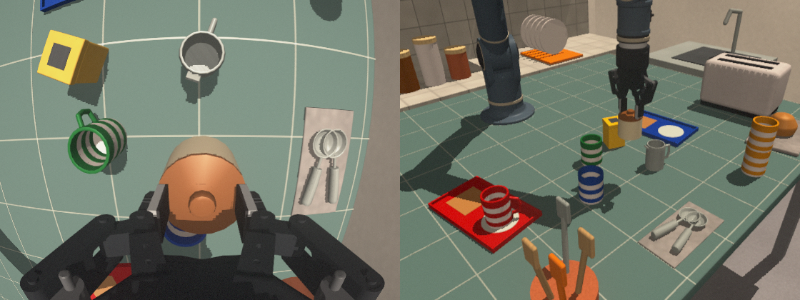

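```bash
cat >> h.py <<'E'
def wray(uv,z):
    "wrist fisheye pixel -> world point at height z"
    c=cam("wrist"); K=c["K"]; v=np.array([(uv[0]-K[0,2]),(uv[1]-K[1,2])]); r=np.hypot(*v); th=r/K[0,0]
    d=c["R"].T@np.array([*(np.sin(th)*v/r),np.cos(th)]); C=-c["R"].T@c["t"]
    return C+d*(z-C[2])/d[2]
E
python3 -c "
from h import *
a=cv2.imread('pics/wrist4.png'); go((.4209,-.3577,.19),10)
z0=.1913-.0385
print(wray((203/.7143,200/.7143),z0+.070), wray((202/.7143,168/.7143),z0+.05))
cv2.imwrite('pics/c5.png',cv2.resize(a[160:360,160:420],None,fx=2.5,fy=2.5))
from m import I,dt
" | tail -8
cat > chk.py <<'E'
from h import *
import sys
def fit(n,img,h,r,p0,w=.02):
    dt=cv2.distanceTransform(255-cv2.Canny(img,60,150),cv2.DIST_L2,3); g=np.arange(-w,w+1e-9,.001)
    def c(x,y):
        q=proj(n,circ(x,y,h,r)).round().astype(int); return np.minimum(dt[q[:,1],q[:,0]],5).mean()
    return np.round(min((c(p0[0]+a,p0[1]+b),p0[0]+a,p0[1]+b) for a in g for b in g),4)
E
python3 -c "
from chk import *
print(fit('scene',cv2.imread('pics/scene4.png'),.086,.032,(.543,-.336)))
print(fit('top',cv2.imread('pics/top3.png'),.086,.032,(.543,-.336)))"
```

```text
[0.65227024 0.01278641 0.2228    ] [0.65166436 0.02539609 0.2028    ]
blue pads [0.562  0.3246 0.0065] [0.4387 0.312  0.0065] centre [0.5003 0.3183 0.0065] sep 0.124 yaw 5.8 916.0 1051.0
red pads [ 0.5432 -0.3356  0.0065] [ 0.4209 -0.3577  0.0065] centre [ 0.4821 -0.3467  0.0065] sep 0.1243 yaw 10.2 904.0 1072.0
mug_blue [ 0.4152  0.6293 -0.115 ] [ 0.3033  0.6283 -0.115 ] [ 0.8586  0.6293 -0.115 ]
mug_red [ 0.2122  0.4637 -0.1433] [ 0.2843  0.4617 -0.1423] [ 0.5438  0.4637 -0.1433]
mug_green [ 6.867e-01  5.039e-01 -1.000e-04] [0.3621 0.5019 0.0009] [ 1.1797e+00  5.0290e-01 -1.0000e-04]
jug [0.4475 0.651  0.1204] [0.4019 0.649  0.1214] [0.971  0.65   0.1204]
bowl [0.1194 0.6512 0.0039] [0.1194 0.6492 0.0049] [0.451  0.6502 0.0039]
[ 0.1459  0.542  -0.336 ]
[ 0.3696  0.539  -0.317 ]
```

View pics/c5.png

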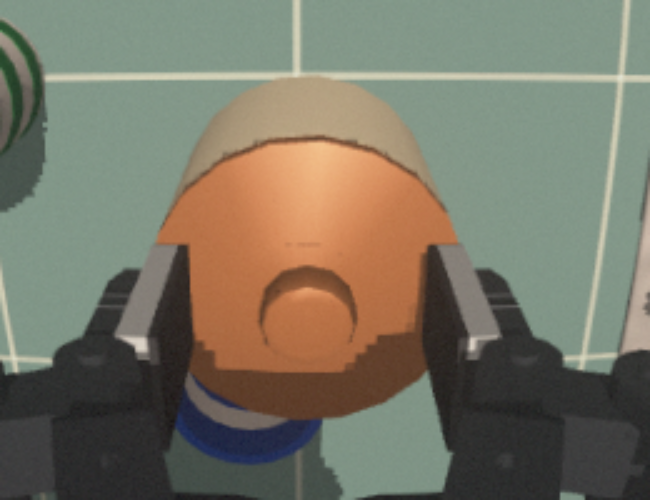

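Wrist ray on the knob puts the bowl within about 5 mm of the TCP, upright and held (the pads visually sink into the bowl's sides). Scene-camera fit puts the red mug 1 mm from its pad centre. Carrying on to the red tan pad.

Emit:
jog_arm:
  commands: [255,-0.0365,-0.0232,0,0,255,-0.0365,-0.0232,0,0,255,-0.0365,-0.0232,0,0,255,-0.0365,-0.0232,0,0,255,-0.0365,-0.0232,0,0,255,-0.0365,-0.0232,0,0,255,-0.0365,-0.0232,0,0,255,-0.0365,-0.0232,0,0,255,-0.0365,-0.0232,0,0,255,-0.0365,-0.0232,0,0,255,0,0,0,0,255,0,0,0,0]

```text
clock: 12.28
ee_pos: [0.4182, -0.36, 0.185]
orientation: [0.707, 0.707, 0.0, -0.002]
force: [0.6, 0.3, -3.6]
width: 0.522
```

```bash
python3 -c "
from h import *
go((.4209,-.3600,.0455))
print(robot.get_obs()['force'])"
```

```text
ee [ 0.4182 -0.36    0.185 ] jaw 0.1 d_tool mm [ -0.4   3.  139.5] turn None clock 12.275 w 0.522 q7 0.48
[ 0.56989114  0.30326492 -3.62458832]
```

Emit:
jog_arm:
  commands: [255,-0.0004,0.003,0.03,0,255,0,0,0.04,0,255,0,0,0.04,0,255,0,0,0.02,0,255,0,0,0.005,0,255,0,0,0.003,0,255,0,0,0.002,0,255,0,0,0,0]

```text
clock: 13.28
ee_pos: [0.4223, -0.3617, 0.0473]
orientation: [0.707, 0.707, 0.0, 0.001]
force: [-0.2, -0.4, -3.6]
width: 0.522
```

Emit:
jog_arm:
  commands: [200,0,0,0,0,100,0,0,0,0,0,0,0,0,0,0,0,0,0,0,0,0,0,0,0,0,0,0,0,0]

```text
clock: 14.02
ee_pos: [0.422, -0.3615, 0.0467]
orientation: [0.707, 0.707, -0.0, 0.0]
force: [0.6, 0.1, -0.1]
width: 1.0
```

Emit:
jog_arm:
  commands: [0,0,0,-0.01,0,0,0,0,-0.03,0,0,0,0,-0.05,0,0,0,0,-0.06,0,0,0,0,0,0]

```text
clock: 14.65
ee_pos: [0.4251, -0.3632, 0.2026]
orientation: [0.707, 0.707, 0.0, 0.006]
force: [-0.1, 0.5, -0.4]
width: 0.999
```

```bash
python3 -c "
from chk import *
go((.629,-.115,.20),32)
im=viewer.get_image('scene')[:,:,::-1];cv2.imwrite('pics/scene6.png',im)
print(fit('scene',im,.086,.032,(.543,-.336)),fit('scene',im,.062,.031,(.421,-.358)))
im=viewer.get_image('wrist')[:,:,::-1];cv2.imwrite('pics/wrist6.png',im)
cv2.imwrite('pics/c6.png',np.hstack([cv2.resize(cv2.imread(f'pics/{n}6.png'),(400,300)) for n in('wrist','scene')]))"
```

```text
ee [ 0.4251 -0.3632  0.2026] jaw 0.1 d_tool mm [248.1 204.2   2.5] turn -31.944862303576713 clock 14.65 w 0.999 q7 0.48
[ 0.3241  0.543  -0.336 ] [ 0.1857  0.419  -0.362 ]
```

View pics/c6.png

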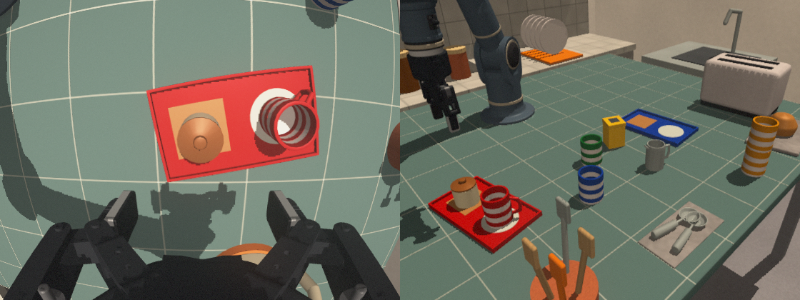

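The red tray is done: the mug is at the pad centre and the bowl is about 4.5 mm off, both within the 15 mm tolerance. Next is the blue mug.

Emit:
jog_arm:
  commands: [0,0.0354,0.0292,0.0003,0,0,0.0354,0.0292,0.0003,0,0,0.0354,0.0292,0.0003,0,0,0.0354,0.0292,0.0003,0,0,0.0354,0.0292,0.0003,0,0,0.0354,0.0292,0.0003,0,0,0.0354,0.0292,0.0003,0,0,0,0,0,-10.6,0,0,0,0,-10.6,0,0,0,0,-10.6,0,0,0,0,0]

```text
clock: 16.12
ee_pos: [0.6251, -0.1135, 0.1926]
orientation: [0.487, 0.874, -0.0, -0.002]
force: [0.7, -0.5, 0.6]
width: 1.002
```

```bash
python3 -c "
from h import *
go((.629,-.115,.040),32)
im=viewer.get_image('wrist')[:,:,::-1];cv2.imwrite('pics/w7.png',cv2.resize(im,(400,300)))"
```

```text
ee [ 0.6251 -0.1135  0.1926] jaw 31.7 d_tool mm [ -3.7   2.9 152.6] turn -0.25853648856922007 clock 16.125 w 1.002 q7 0.39
```

View pics/w7.png

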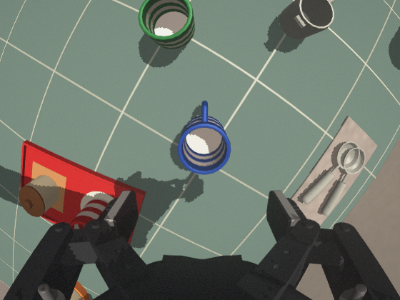

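The blue mug is at (205,145), with its handle straight up along tool x and clear of everything. Grasping.

Emit:
jog_arm:
  commands: [0,-0.0037,0.0029,0.02,0,0,0,0,0.04,0,0,0,0,0.04,0,0,0,0,0.03,0,0,0,0,0.022,0,0,0,0,0,0,255,0,0,0,0,255,0,0,0,0,255,0,0,0,0,255,0,0,0,0,255,0,0,0,0,255,0,0,0,0]

```text
clock: 17.68
ee_pos: [0.6317, -0.1156, 0.0441]
orientation: [0.486, 0.874, 0.0, 0.001]
force: [-0.6, -1.8, 5.8]
width: 0.718
```

Emit:
jog_arm:
  commands: [255,0,0,-0.02,0,255,0,0,-0.04,0,255,0,0,-0.05,0,255,0,0,-0.05,0,255,0,0,0,0,255,0,0,0,0]

```text
clock: 18.42
ee_pos: [0.6295, -0.1151, 0.2021]
orientation: [0.486, 0.874, -0.0, -0.001]
force: [-0.4, 0.7, -2.7]
width: 0.717
```

```bash
python3 -c "
from h import *
go((.562,.3246,.20)); print(robot.get_obs()['force'])"
```

```text
ee [ 0.6295 -0.1151  0.2021] jaw 31.9 d_tool mm [409.1 174.8   2.1] turn None clock 18.425 w 0.717 q7 0.4
[-0.41955945  0.66817711 -2.74086569]
```

Emit:
jog_arm:
  commands: [255,0.0409,0.0175,0,0,255,0.0409,0.0175,0,0,255,0.0409,0.0175,0,0,255,0.0409,0.0175,0,0,255,0.0409,0.0175,0,0,255,0.0409,0.0175,0,0,255,0.0409,0.0175,0,0,255,0.0409,0.0175,0,0,255,0.0409,0.0175,0,0,255,0.0409,0.0175,0,0,255,0,0,0,0,255,0,0,0,0]

```text
clock: 19.92
ee_pos: [0.5627, 0.3235, 0.2005]
orientation: [0.486, 0.874, -0.002, -0.001]
force: [0.4, -1.1, -1.9]
width: 0.716
```

```bash
python3 -c "
from h import *
go((.562,.3246,.049)); print(robot.get_obs()['force'])"
```

```text
ee [0.5627 0.3235 0.2005] jaw 31.9 d_tool mm [  1.4   0.6 151.5] turn None clock 19.925 w 0.716 q7 -0.34
[ 0.4381413  -1.11591018 -1.87002712]
```

Emit:
jog_arm:
  commands: [255,0.0014,0.0006,0.03,0,255,0,0,0.04,0,255,0,0,0.04,0,255,0,0,0.025,0,255,0,0,0.008,0,255,0,0,0.004,0,255,0,0,0.003,0,255,0,0,0.002,0,255,0,0,0,0]

```text
clock: 21.05
ee_pos: [0.5633, 0.3263, 0.051]
orientation: [0.486, 0.874, 0.0, 0.0]
force: [0.6, -0.5, -3.0]
width: 0.711
```

Emit:
jog_arm:
  commands: [255,0,0,0.002,0,255,0,0,0,0,255,0,0,0,0]

```text
clock: 21.42
ee_pos: [0.5634, 0.3264, 0.0502]
orientation: [0.486, 0.874, 0.0, 0.001]
force: [-2.2, -1.3, 4.8]
width: 0.715
```

Contact (+4.8 N): the mug is on the tray floor. Releasing.

Emit:
jog_arm:
  commands: [200,0,0,0,0,100,0,0,0,0,0,0,0,0,0,0,0,0,0,0,0,0,0,0,0,0,0,0,0,0]

```text
clock: 22.18
ee_pos: [0.5632, 0.3262, 0.0484]
orientation: [0.486, 0.874, 0.0, 0.0]
force: [-0.6, -0.1, -1.4]
width: 0.999
```

Emit:
jog_arm:
  commands: [0,0,0,-0.01,0,0,0,0,-0.03,0,0,0,0,-0.05,0,0,0,0,-0.06,0,0,0,0,0,0]

```text
clock: 22.8
ee_pos: [0.5653, 0.329, 0.2053]
orientation: [0.486, 0.874, 0.005, 0.003]
force: [0.3, 0.2, -0.2]
width: 1.0
```

```bash
python3 -c "
from h import *
go((.650,.1207,.20),-20)"
```

```text
ee [0.5653 0.329  0.2053] jaw 31.9 d_tool mm [-221.6  -38.1    4.8] turn 51.85974577709362 clock 22.8 w 1.0 q7 -0.34
```

Emit:
jog_arm:
  commands: [0,-0.0443,-0.0076,0.001,0,0,-0.0443,-0.0076,0.001,0,0,-0.0443,-0.0076,0.001,0,0,-0.0443,-0.0076,0.001,0,0,-0.0444,-0.0077,0.001,0,0,0,0,0,10.4,0,0,0,0,10.4,0,0,0,0,10.4,0,0,0,0,10.4,0,0,0,0,10.3,0,0,0,0,0,0,0,0,0,0]

```text
clock: 24.3
ee_pos: [0.6475, 0.1179, 0.1933]
orientation: [0.819, 0.574, -0.0, -0.0]
force: [-0.1, -0.5, 0.3]
width: 1.001
```

```bash
python3 -c "
from chk import *
go((.650,.1207,.040),-20)
im=viewer.get_image('wrist')[:,:,::-1];a=cv2.resize(im,(400,300))
im=viewer.get_image('scene')[:,:,::-1];print(fit('scene',im,.086,.032,(.562,.3246)))
cv2.imwrite('pics/c8.png',np.hstack([a,cv2.resize(im,(400,300))]))"
```

```text
ee [0.6475 0.1179 0.1933] jaw -19.9 d_tool mm [  3.5   1.5 153.3] turn 0.11132127646408208 clock 24.3 w 1.001 q7 -0.8
[0.3639 0.562  0.3266]
```

View pics/c8.png

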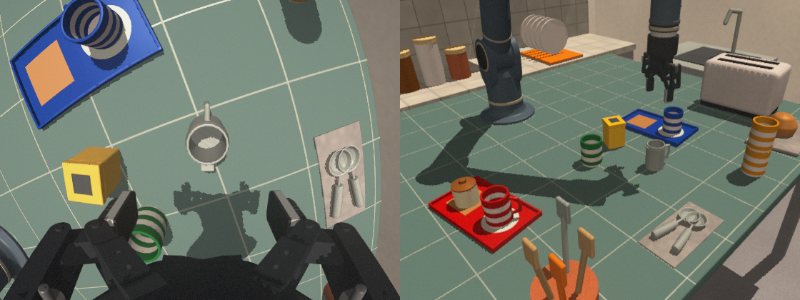

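The blue mug is on its pad, 2 mm off. The jug (208,142) is centred between the jaws with its handle along tool x, and the caddy is clear. Grasping the jug.

Emit:
jog_arm:
  commands: [0,0.0035,0.0015,0.02,0,0,0,0,0.04,0,0,0,0,0.04,0,0,0,0,0.03,0,0,0,0,0.023,0,0,0,0,0,0,255,0,0,0,0,255,0,0,0,0,255,0,0,0,0,255,0,0,0,0,255,0,0,0,0,255,0,0,0,0]

```text
clock: 25.9
ee_pos: [0.652, 0.1208, 0.0424]
orientation: [0.819, 0.573, 0.002, 0.001]
force: [1.5, -0.6, 5.6]
width: 0.585
```

Emit:
jog_arm:
  commands: [255,0,0,-0.02,0,255,0,0,-0.04,0,255,0,0,-0.05,0,255,0,0,-0.05,0,255,0,0,0,0,255,0,0,0,0]

```text
clock: 26.65
ee_pos: [0.649, 0.1203, 0.1998]
orientation: [0.819, 0.573, -0.001, -0.0]
force: [-0.1, -1.7, -3.1]
width: 0.582
```

```bash
python3 -c "
from h import *
go((.4387,.312,.20)); print(robot.get_obs()['force'])"
```

```text
ee [0.649  0.1203 0.1998] jaw -20.0 d_tool mm [ 1.081e+02 -2.632e+02  1.000e-01] turn None clock 26.65 w 0.582 q7 -0.8
[-0.06047511 -1.67824044 -3.13397617]
```

Emit:
jog_arm:
  commands: [255,0.0154,-0.0376,0,0,255,0.0154,-0.0376,0,0,255,0.0154,-0.0376,0,0,255,0.0154,-0.0376,0,0,255,0.0154,-0.0376,0,0,255,0.0154,-0.0376,0,0,255,0.0157,-0.0376,0,0,255,0,0,0,0,255,0,0,0,0]

```text
clock: 27.78
ee_pos: [0.4397, 0.3111, 0.1991]
orientation: [0.819, 0.573, -0.002, 0.0]
force: [0.1, -0.8, -2.6]
width: 0.583
```

```bash
python3 -c "
from h import *
go((.4387,.312,.049)); print(robot.get_obs()['force'])"
```

```text
ee [0.4397 0.3111 0.1991] jaw -20.1 d_tool mm [  0.9  -1.1 150.1] turn None clock 27.775 w 0.583 q7 -1.24
[ 0.0564061  -0.7958053  -2.55629283]
```

Emit:
jog_arm:
  commands: [255,0.0009,-0.0011,0.03,0,255,0,0,0.04,0,255,0,0,0.04,0,255,0,0,0.025,0,255,0,0,0.008,0,255,0,0,0.004,0,255,0,0,0.003,0,255,0,0,0.001,0,255,0,0,0,0]

```text
clock: 28.9
ee_pos: [0.4397, 0.3138, 0.05]
orientation: [0.819, 0.573, 0.001, 0.0]
force: [-0.6, 0.0, -3.7]
width: 0.582
```

Emit:
jog_arm:
  commands: [255,0,0,0.002,0,255,0,0,0.001,0,255,0,0,0,0]

```text
clock: 29.28
ee_pos: [0.4399, 0.3141, 0.0483]
orientation: [0.819, 0.573, 0.001, 0.0]
force: [-2.5, -2.3, 9.4]
width: 0.581
```

The jug is in contact with the tray. Releasing and backing off.

Emit:
jog_arm:
  commands: [200,0,0,0,0,100,0,0,0,0,0,0,0,0,0,0,0,0,0,0,0,0,0,0,0,0,0,0,0,0]

```text
clock: 30.02
ee_pos: [0.4393, 0.3136, 0.0464]
orientation: [0.819, 0.573, -0.0, -0.0]
force: [0.0, 0.3, -0.8]
width: 0.995
```

Emit:
jog_arm:
  commands: [0,0,0,-0.01,0,0,0,0,-0.03,0,0,0,0,-0.05,0,0,0,0,-0.06,0,0,0,0,-0.05,0,0,0,0,0,0]

```text
clock: 30.78
ee_pos: [0.4411, 0.3157, 0.2517]
orientation: [0.819, 0.573, 0.005, 0.0]
force: [-0.5, 0.1, -0.3]
width: 1.002
```

```bash
python3 -c "
from chk import *
T,S=[viewer.get_image(n)[:,:,::-1].copy() for n in('top','scene')]
print(robot.get_obs()['clock'])
for k,h,r,p in(('mug_blue',.086,.032,(.562,.3246)),('jug',.084,.026,(.4387,.312)),('mug_red',.086,.032,(.5432,-.3356)),('bowl',.062,.031,(.4209,-.3577)),('green',.08,.032,(.503,0))):
    for n,i in(('scene',S),('top',T)):
        f=fit(n,i,h,r,p,.014); print(k,n,f[0],'off mm',((f[1:]-p)*1e3).round(1))
cv2.imwrite('pics/c9.png',np.vstack([cv2.resize(T[140:300,100:460],(720,320)),cv2.resize(S[120:290,120:480],(592,280)).copy() if 0 else cv2.copyMakeBorder(cv2.resize(S[120:290,20:480],(720,266)),0,0,0,0,0)]))"
```

```text
30.875
mug_blue scene 0.3374 off mm [0. 2.]
mug_blue top 0.5841 off mm [ -4. -14.]
jug scene 0.3904 off mm [ 4. -2.]
jug top 0.4417 off mm [ 0. -4.]
mug_red scene 0.2675 off mm [-1. -1.]
mug_red top 0.5483 off mm [-1.  0.]
bowl scene 0.1914 off mm [-2. -4.]
bowl top 0.3621 off mm [ 1. -5.]
green scene 0.4169 off mm [-4.  2.]
green top 0.6809 off mm [ 1. -0.]
```

View pics/c9.png

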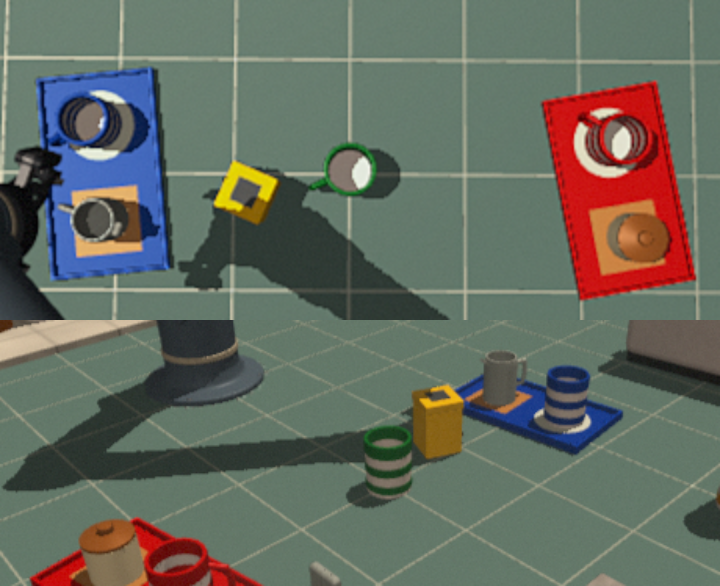

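All four stand upright on their pads. One fit disagrees: the top view puts the blue mug 14 mm off, probably because its shadow gives the edge. I'll check it by the rim ellipse centre at crop (86,120), which is pixel (143,200).

```bash
python3 -c "
from h import *
print(ray('top',(143,200),.086), ray('top',(100+618/2,140+139/2),.086), robot.get_obs()['joint_vel'].round(4)); robot.hand_in()"
```

```text
[0.56075804 0.31951929 0.086     ] [ 0.54101043 -0.32712438  0.086     ] [-0.0058  0.0309  0.0107  0.0339  0.0023 -0.005   0.    ]
the job is handed in; nothing more can be done
```

I laid up both trays and handed the job in at about 31 s of the 102 s allowed; the hand-in gives no verdict. The blue mug and jug are on the blue tray, and the red mug and sugar bowl on the red. All four were released, and the last pictures show them upright. The gripper was clear above the blue tray at the end.

| Object | Offset from pad centre | Basis |
|---|---|---|
| Blue mug | about 2 mm | scene camera |
| Milk jug | about 4 mm | both cameras |
| Red mug | about 1 mm | both cameras |
| Sugar bowl | about 5 mm | both cameras |

The limit is 15 mm along each tray axis. The green mug's fit was 1 mm (top) and about 4 mm (scene) from where I first measured it. The caddy I checked only by eye, and it looks unmoved.

**Checks that disagreed:**
- **Blue mug:** the top-camera edge fit put it about 14 mm off. The scene camera (2 mm) and a rim-centre reading in the top view (about 5 mm) contradict this, so I took it as a false lock on the mug's shadow.
- **Red mug:** the same hand reading in the top view gave about 9 mm, against 1 mm from both fits.
- **Sugar bowl grip:** the gripper closed further than the bowl's 62 mm should allow. The pictures showed the bowl held upright.
- **Sugar bowl release:** it was let go an estimated 3 mm above the tray floor. The blue mug and jug were lowered until contact was felt. I did not check contact before releasing the red mug.

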